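# Sweep the bulldog clips into the galley frame

### The arm

A 6-joint arm with a two-finger parallel gripper is mounted at the origin on a cart in front of the work surface, level with it; the furniture and walls round the work are solid. World frame = base frame: x ahead of the robot, y to its left, z up, the work surface at z = 0. Lengths are in m, angles in rad, forces in N, time in s.
With the tool pointing down it reaches from about 0.35 to 0.85 m from the base axis. Payload 8.1 kg.
Tool frame: the origin (TCP) lies at the very end of the fingers, on their centre line; the grasp point (between the pads) lies 19 mm behind it; z points along the fingers, y is the line along which they close (so a half turn about z gives the same grasp; the last joint's range is limited). The gripper opens to 93 mm and grips with 3 to 60 N. Pads are 15 mm wide; open, the fingers measure 128 mm over their backs; the gripper's body (75 mm by 188 mm) begins 65 mm behind the grasp point.
Start: joints at [1.249, 0.13, 1.488, -0, 1.523, -0.085], TCP at [0.141, 0.583, 0.219] pointing down, gripper open.
Joint ranges: [-2.96, 2.96], [-0.89, 2.26], [0.02, 2.5], [-1.34, 4.48], [0, 2.73], [-2.66, 2.66]. Speed limits (rad/s): [2.39, 2.39, 2.79, 3.14, 3.14, 3.14].

### API

Orientations are given as a rotation vector (axis times angle).
In Python, from plant import robot gives the robot as it stands. The module is installed in compiled form; this text tells all that it offers.
- The arm moves only by the tool play_rows, never from a script. Its argument "increments" is text: rows parted by semicolons, each of 5 numbers parted by spaces: the shift along the tool's x, y, z in mm, then the turn about the tool's z in degrees, then the closure, from -1 (fully open) to 1 (shut). In form: dx dy dz yaw claw; .... A call has 1 to 20 rows; each row is the pose to reach, as a shift and turn from the pose commanded when the call began, along the tool's axes at that moment; what a row does not reach only later rows make up. A row lasts 1/10 s, in which the tool goes at most 50 mm and 8.59 degrees, less where a joint would pass 70% of its speed; a pose out of reach is approached as far as the arm can. A call with a gripper value outside its range is refused whole. The fingers move at their own pace and stop on an object; "force" is the grip in N (left out, the last holds). Time passes only in rows, so rows that repeat a pose let the fingers close. It gives the time, the measured TCP pose, the force, the opening and the grip force at its end, in the units of the state.
- robot.read_state(): the state, without advancing time (a new reading comes with each control period).
- robot.read_camera(name): name is "scene" or "top" or "wrist"; returns the picture (480x640x3 uint8, blue, green, red); there is no depth.
- robot.calibration(name): a dict with "vertical_fov" (degrees; the focal length in pixels is half the picture's height over the tangent of half this angle, whatever the lens; pixels are square), "cx", "cy" (the principal point, pixels), "rvec" (rotation vector, rad) and "tvec" (3), from world to camera coordinates, as OpenCV has them. Camera axes: x right, y down, z forward; pixel columns grow to the right and rows downward; lengths in m; the calibration is good to about 2 mm. A picture is of the moment at which its call begins: read the wrist's pose just before it. calibration takes no time and is no camera call; for the wrist camera it gives the pose at the moment of the call.
- robot.close_job(): hands the job in; it is judged then, once.
Trained networks look in the newest picture that a camera, given by its name, has taken for a name from the list of things; names that differ only in an ending like _2 or _b are one class to them, and where a whole thing is asked for, a point or a joint stands for the part that bears it (a point fixed in the world has none). Each returns a list of dicts, best first, with "conf" (0 to 1); they miss things now and then, are a little off and sometimes report something else, mostly with a low value. They report only what shows in the picture. A call takes as long as a camera call.
- robot.recognise(camera, query): "centre" ([x, y, z] in m, in world coordinates, good to about 4 mm: the middle of the surface that is visible of it).
- robot.regions_of(camera, query): "pixels" (480x640 bool, what is visible of it).
- robot.landmark_of(camera, query): "centre" ([x, y, z] in m, in world coordinates, good to about 4 mm: a listed point, or the origin of a listed thing).
The state is a dict: "t": time; "q": joint angles; "dq": joint speeds; "joint_torque": joint torques, N m; "tool_pos": TCP position; "orientation": TCP orientation; "force": force on the tool from outside, world axes, zero at the start; "wrist_torque": the same for the moment, N m; "opening": finger opening in m; "gripper_force": force on a finger pad.
Only numpy, scipy, OpenCV 4.12 (cv2) and the standard library are available. Lean on these libraries where they do the work, as an engineer would, in place of code of your own. Each camera call takes 0.05 s, during which the arm holds its last target. There are 200 camera calls.

### The job

Clear the worktop by sweeping the two bulldog clips that lie beside the ink tin in front of the robot along the surface, with the fingers, through the open side of the three-walled metal galley frame, until both lie well inside it, at least a finger's width in from the open edge. Only push the clips, never pick them up or lift them off the worktop, and leave the ink tin, tape roll and the other things where they are.

Things in the scene. Friction and masses are not known exactly. Their poses are not given: they have to be found in the camera images.
- galley: fixed metal galley frame; three walls 22 mm high, 6 mm thick, fourth side open; inside 200 wide, 140 deep; no floor: the worktop runs through it. Origin: middle of the open edge, worktop height; x points inward to the back wall, y along the open edge (side walls at -100 and +100), z up. Open side faces the clips, to the robot's right, turned up to 15 degrees
- clip_1: bulldog clip, body 22 x 50 mm in plan and 18 mm high, its two thin wire wings standing to 35 mm (push on the body, low down; the wings give no hold); about 20 to 40 g; origin at the centre of its underside on the worktop, x across the body (22 mm), y along it (50 mm), z up; it can lie at any yaw
- clip_2: bulldog clip, body 22 x 50 mm in plan and 18 mm high, its two thin wire wings standing to 35 mm (push on the body, low down; the wings give no hold); about 20 to 40 g; origin at the centre of its underside on the worktop, x across the body (22 mm), y along it (50 mm), z up; it can lie at any yaw
- tin: bystander, loose, to be left where it is; origin at the centre of its underside: closed ink tin, 68 mm across, 47 mm high, standing in the same row as the clips, beside or between them, at least 70 mm from centre to centre
- tape: bystander, loose, to be left where it is; origin at the centre of its underside: roll of masking tape lying flat, 104 mm across, 25 mm high, to the right of the clips
- gouge: bystander, loose, to be left where it is; origin at the centre of its underside: lino gouge with a wooden mushroom handle, 108 x 25 mm, 19 mm high, to the right of the clips, farther from the robot than the tape, long axis x
- roller: bystander, loose, to be left where it is; origin at the centre of its underside: small ink roller (brayer), 161 x 136 mm, 64 mm high, beyond the galley's back wall to the left

How it is judged:
By the outcome, as a careful person would: the job done as asked, in the order asked, and still so for the second after the job is handed in, with the robot touching nothing.
It also fails if it takes over 64 s, if anything falls off the work surface, if the arm or the gripper's body presses on something with over 40 N, if the wrist force passes 120 N, or if a joint passes its speed limit or range.

## Working session

There is one attempt and no reset: what is moved stays moved. The work goes in short steps, Python scripts to look and compute and a tool call to move; the robot and the scene stay as the last step left them, time stands still between calls to the robot, and variables do not carry over. Pictures are saved under pics/ and viewed, at most 10 in all, crops included, and the job is handed in when it is done.

Besides the shell and the picture viewer there is one more tool, called as name(argument=value, ...) on one line, values as JSON. play_rows: Moves the arm, as the interface text tells. Its arguments: {"type":"object","properties":{"increments":{"type":"string"},"force":{"type":"number"}},"required":["increments"]}

```bash
mkdir -p pics
cat > h.py <<'E'
import numpy as np, cv2
from plant import robot
def cal(n):
    c=robot.calibration(n); f=240/np.tan(np.radians(c["vertical_fov"])/2)
    K=np.array([[f,0,c["cx"]],[0,f,c["cy"]],[0,0,1]]); R=cv2.Rodrigues(np.array(c["rvec"],float))[0]
    return K,R,np.array(c["tvec"],float).ravel()
def unproj(n,uv,z=0):
    K,R,t=cal(n); uv=np.atleast_2d(np.array(uv,float)); d=(np.linalg.inv(K)@np.c_[uv,np.ones(len(uv))].T).T@R
    o=-R.T@t; return o+d*((z-o[2])/d[:,2])[:,None]
def proj(n,p):
    K,R,t=cal(n); return cv2.projectPoints(np.atleast_2d(np.array(p,float)),R,t,K,None)[0][:,0]
E
python3 - <<'E'
from h import *
s=robot.read_state(); print(s['t'],s['tool_pos'],s['orientation'],s['opening'])
for n in("top","scene"):
    im=robot.read_camera(n); cv2.imwrite(f"pics/{n}0.png",im)
    for q in("clip_1","galley","tin","tape","gouge"):
        print(n,q,[(np.round(d['centre'],3).tolist(),round(d['conf'],2)) for d in robot.landmark_of(n,q)])
    for d in robot.regions_of(n,"clip_1"):
        m=d['pixels'].astype(np.uint8); pts=np.argwhere(m)[:,::-1]
        w=unproj(n,pts,0.012)[:,:2].astype(np.float32)
        print(n,'clip',round(d['conf'],2),pts.mean(0),len(pts),cv2.minAreaRect(w*1000))
E
```

```text
0.0 [0.14055391 0.58273821 0.21759663] [-3.71061286e-01 -3.11921109e+00  2.79876836e-03] 0.09297228822760108
top clip_1 [([0.508, -0.163, 0.002], 0.71), ([0.609, -0.13, 0.005], 0.56)]
top galley []
top tin [([0.428, -0.11, 0.004], 0.84)]
top tape [([0.45, -0.336, -0.0], 0.62)]
top gouge [([0.614, -0.29, 0.0], 0.54)]
top clip 0.66 [390.83333333 192.15196078] 204 ((605.4905395507812, -130.903564453125), (51.409202575683594, 24.109214782714844), 20.365787506103516)
top clip 0.65 [408.49 232.89] 200 ((507.6545104980469, -166.26437377929688), (22.898883819580078, 51.28799057006836), 10.913260459899902)
scene clip_1 [([0.509, -0.164, 0.0], 0.59), ([0.608, -0.134, -0.001], 0.55)]
scene galley []
scene tin [([0.423, -0.109, -0.005], 0.57)]
scene tape [([0.449, -0.336, -0.002], 0.72)]
scene gouge [([0.617, -0.293, -0.002], 0.52)]
scene clip 0.57 [360.44554455 297.41584158] 202 ((504.1651916503906, -172.0164031982422), (59.161888122558594, 45.38362503051758), 61.986419677734375)
```

View pics/top0.png

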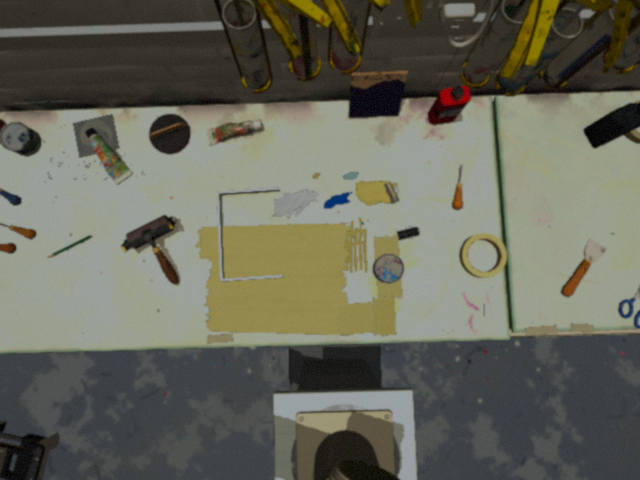

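View pics/scene0.png

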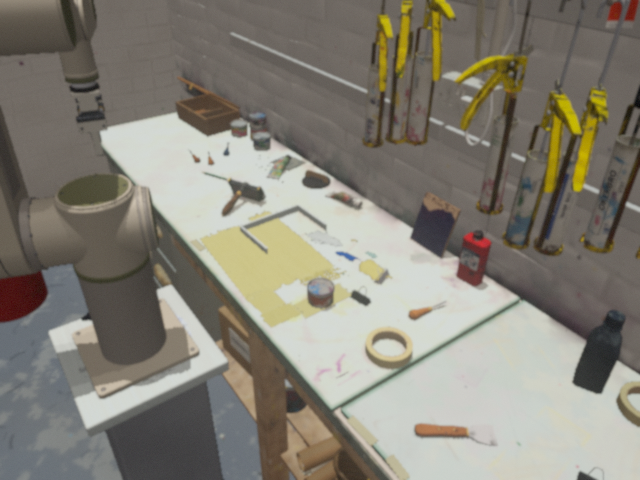

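The top view shows the galley: back wall at column 221, side walls on rows 190 and 279, open edge at about column 281. One black clip is at (408,233) and the tin at (388,268). A possible second clip is at (391,192), so I'll zoom in there.

Run:
```python
from h import *
im=cv2.imread("pics/top0.png")[170:300,205:425]
s=cv2.imread("pics/scene0.png")[200:340,230:450]
cv2.imwrite("pics/c.png",np.vstack([cv2.resize(im,(480,284),interpolation=3),cv2.resize(s,(480,305),interpolation=3)]))
for n in("c",):pass
z=.022
print(unproj("top",[(221,190),(279,190),(223,279),(281,277)],z).round(3))
g=cv2.imread("pics/top0.png")
for c in (240,250,260,270): print(c,g[184:198,c].mean(1).round(),g[272:286,c].mean(1).round())
for r in (205,220,240,260): print(r,g[r,214:230].mean(1).round())
for r in (189,190,191,276,277,278): print(r,g[r,274:290].mean(1).round())
```

```text
[[0.621 0.27  0.022]
 [0.616 0.134 0.022]
 [0.412 0.267 0.022]
 [0.412 0.133 0.022]]
240 [156. 153. 157. 154. 152. 157. 155. 135.  91.  90. 126. 145. 152. 153.] [120. 122. 117. 120. 122. 137. 150. 138. 113. 116. 120. 124. 119. 121.]
250 [155. 154. 152. 153. 153. 152. 149. 122.  82. 102. 135. 145. 149. 153.] [119. 118. 122. 125. 135. 150. 144. 121. 122. 118. 121. 119. 119. 119.]
260 [154. 155. 152. 148. 149. 152. 136.  88.  99. 140. 148. 149. 154. 155.] [121. 124. 121. 128. 142. 155. 147. 131. 119. 121. 119. 119. 118. 119.]
270 [157. 156. 156. 153. 157. 135.  87.  87. 128. 147. 151. 153. 153. 154.] [122. 121. 123. 139. 155. 141. 118. 116. 118. 117. 119. 122. 121. 120.]
205 [155. 154. 149. 151. 153. 127.  82.  88. 122. 150. 156. 156. 156. 156.
 157. 156.]
220 [157. 159. 156. 157. 156. 135.  95.  69.  93. 127. 153. 160. 160. 157.
 158. 156.]
240 [120. 119. 122. 125. 142. 151. 130.  84.  88. 117. 121. 122. 122. 123.
 122. 122.]
260 [119. 120. 119. 120. 128. 141. 152. 129.  83.  87. 114. 122. 124. 121.
 120. 120.]
189 [132. 132. 131. 120. 116. 124. 143. 154. 154. 154. 156. 154. 157. 156.
 157. 155.]
190 [ 88.  85.  86.  87.  88. 106. 132. 152. 157. 154. 154. 156. 156. 157.
 154. 154.]
191 [101. 103. 103. 104. 109. 118. 137. 150. 156. 156. 156. 153. 151. 155.
 152. 154.]
276 [153. 151. 153. 152. 150. 147. 144. 142. 125. 111. 115. 119. 120. 119.
 119. 117.]
277 [143. 142. 143. 145. 141. 130. 127. 121. 110. 110. 116. 121. 121. 121.
 120. 119.]
278 [113. 108. 118. 125. 126. 122. 120. 117. 113. 115. 120. 120. 120. 119.
 121. 118.]
```

View pics/c.png

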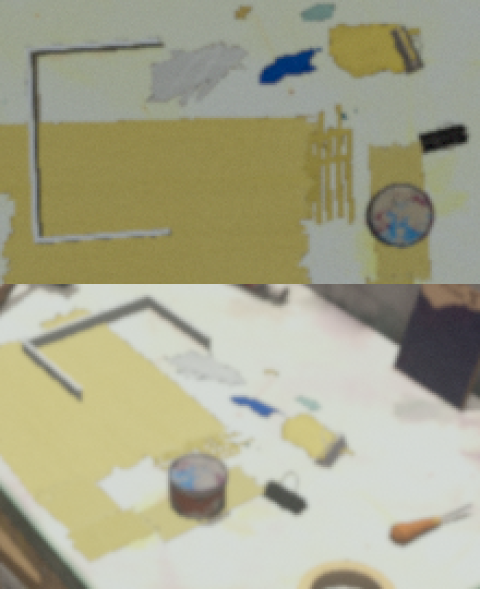

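Both clips are found: A (black) at about (0.508,-0.164) with its long axis at 101°, and B (metal) at about (0.606,-0.131) with its long axis at 20°. The galley opening centre is at about (0.514,0.133), with inward direction about 94°. First I'll move behind B.

play_rows(increments="-634 -627 90 66 0.35; -634 -627 90 66 0.35; -634 -627 90 66 0.35; -634 -627 90 66 0.35; -634 -627 90 66 0.35; -634 -627 90 66 0.35; -634 -627 90 66 0.35; -634 -627 90 66 0.35; -634 -627 90 66 0.35; -634 -627 90 66 0.35; -634 -627 90 66 0.35; -634 -627 90 66 0.35; -634 -627 90 66 0.35; -634 -627 90 66 0.35; -634 -627 90 66 0.35; -634 -627 90 66 0.35; -634 -627 90 66 0.35; -634 -627 90 66 0.35; -634 -627 90 66 0.35; -634 -627 90 66 0.35", force=20)

```text
t: 2.7
tool_pos: [0.6096, -0.1757, 0.1275]
orientation: [-2.011, -2.411, 0.001]
force: [0.1, -0.3, -1.4]
opening: 0.0298
gripper_force: 0.0
```

Run:
```python
from h import *
n="wrist"; im=robot.read_camera(n); cv2.imwrite("pics/w1.png",im)
for d in robot.landmark_of(n,"clip_1"): print(np.round(d['centre'],3),round(d['conf'],2))
for d in robot.regions_of(n,"clip_1"):
    pts=np.argwhere(d['pixels'])[:,::-1]; w=unproj(n,pts,0.014)[:,:2].astype(np.float32)
    print(round(d['conf'],2),pts.mean(0),len(pts),cv2.minAreaRect(w*1000))
```

```text
[ 0.504 -0.168 -0.   ] 0.85
[ 0.607 -0.129  0.002] 0.64
0.77 [211.91593813 201.66240753] 1487 ((513.3865966796875, -163.8233184814453), (23.46965789794922, 52.268165588378906), 12.043292045593262)
0.66 [329.14085546 182.71533923] 1356 ((609.96240234375, -131.54962158203125), (49.86803436279297, 26.976985931396484), 20.935157775878906)
```

View pics/w1.png

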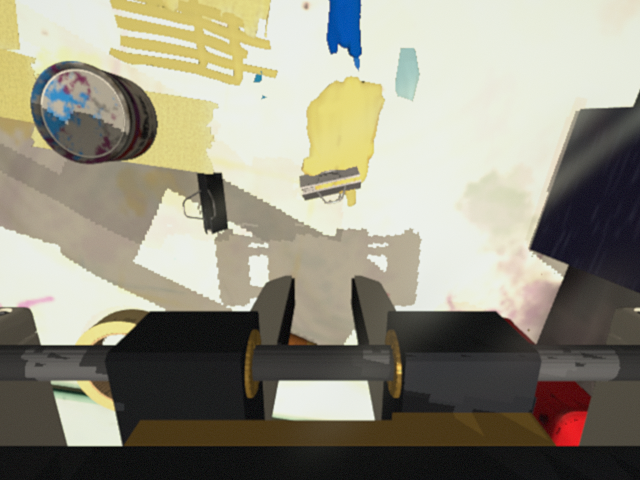

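The wrist view confirms clip B at (330,183), roughly centred ahead of the fingers, and clip A at (212,202) beside the tin. Next I'll descend and push B.

play_rows(increments="0 0 30 0 0.35; 0 0 60 0 0.35; 0 0 90 0 0.35; 0 0 110 0 0.35; 0 0 122 0 0.35; 0 0 122 0 0.35; 0 0 122 0 0.35; 10 0 122 0 0.35; 20 0 122 0 0.35; 30 0 122 0 0.35; 40 0 122 0 0.35; 50 0 122 0 0.35; 60 0 122 0 0.35; 70 0 122 0 0.35; 80 0 122 0 0.35; 90 0 122 0 0.35; 100 0 122 0 0.35; 110 0 122 0 0.35; 115 0 122 0 0.35; 115 0 122 0 0.35")

```text
t: 4.85
tool_pos: [0.5885, -0.0608, 0.0062]
orientation: [-2.008, -2.414, 0.0]
force: [-0.4, 1.1, 0.2]
opening: 0.0302
gripper_force: 0.0
```

```bash
cat > m.py <<'E'
from h import *
s=robot.read_state(); print(s['t'],s['tool_pos'].round(4),s['orientation'].round(3))
n="top"; im=robot.read_camera(n); cv2.imwrite("pics/t_%d.png"%(s['t']*100),cv2.resize(im[150:310,200:440],(720,480),interpolation=3))
for n in("top","wrist"):
  if n=="wrist": cv2.imwrite("pics/w_%d.png"%(s['t']*100),robot.read_camera(n))
  for d in robot.landmark_of(n,"clip_1"): print(n,np.round(d['centre'],3),round(d['conf'],2))
  for d in robot.regions_of(n,"clip_1"):
    pts=np.argwhere(d['pixels'])[:,::-1]; w=unproj(n,pts,0.014)[:,:2].astype(np.float32)
    print(n,round(d['conf'],2),pts.mean(0).round(),len(pts),np.round(np.hstack(cv2.minAreaRect(w*1000)),1))
for d in robot.landmark_of("top","tin"): print("tin",np.round(d['centre'],3),round(d['conf'],2))
E
python3 m.py; ls pics
```

```text
4.85 [ 0.5885 -0.0608  0.0062] [-2.008 -2.414  0.   ]
top [ 0.596 -0.042  0.001] 0.41
top [ 0.507 -0.164  0.003] 0.36
top 0.62 [350. 198.] 36 [595.1 -34.3   7.1  26.4  87.9]
wrist [ 0.592 -0.045  0.   ] 0.86
wrist 0.75 [335. 256.] 3889 [594.4 -46.5  50.8  37.2  10.4]
c.png
scene0.png
t_484.png
top0.png
w1.png
w_484.png
```

play_rows(increments="12 0 0 0 0.35; 24 0 0 0 0.35; 36 0 0 0 0.35; 48 0 0 0 0.35; 60 0 0 0 0.35; 72 0 0 0 0.35; 84 0 0 0 0.35; 96 0 0 0 0.35; 108 0 0 0 0.35; 120 0 0 0 0.35; 132 0 0 0 0.35; 144 0 0 0 0.35; 156 0 0 0 0.35; 168 0 0 0 0.35; 180 0 0 0 0.35; 192 0 0 0 0.35; 204 0 0 0 0.35; 214 0 0 0 0.35; 222 0 0 0 0.35; 222 0 0 0 0.35")

```text
t: 7.2
tool_pos: [0.5486, 0.1576, 0.0066]
orientation: [-2.009, -2.415, -0.0]
force: [-0.3, -0.3, -0.7]
opening: 0.0303
gripper_force: 0.0
```

```bash
python3 m.py; ls -t pics|head -2
```

```text
7.2 [0.5486 0.1576 0.0066] [-2.009 -2.415 -0.   ]
top [ 0.509 -0.165  0.006] 0.79
top 0.62 [408. 233.] 206 [ 507.3 -166.    24.3   50.     8.7]
wrist [0.551 0.178 0.   ] 0.68
wrist 0.6 [335. 255.] 4051 [554.1 172.   51.1  37.2  10.4]
tin [ 0.428 -0.109  0.   ] 0.65
w_720.png
t_720.png
```

View pics/w_720.png

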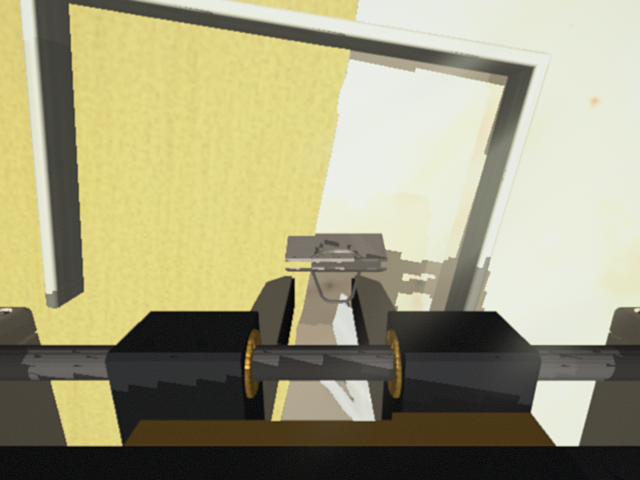

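B is in the galley, at about (335,255) in the wrist view, clear of the right wall. I'll push it a bit further, back off and lift.

play_rows(increments="10 0 0 0 0.35; 20 0 0 0 0.35; 27 0 0 0 0.35; 30 0 0 0 0.35; 30 0 0 0 0.35; 20 0 0 0 0.35; 0 0 0 0 0.35; -25 0 0 0 0.35; -50 0 0 0 0.35; -50 0 0 0 0.35; -50 0 -40 0 0.35; -50 0 -80 0 0.35; -50 0 -120 0 0.35; -50 0 -120 0 0.35")

```text
t: 8.95
tool_pos: [0.5623, 0.1077, 0.134]
orientation: [2.006, 2.408, 0.013]
force: [1.3, 0.5, 0.7]
opening: 0.0305
gripper_force: 0.0
```

```bash
python3 m.py
python3 - <<'E'
from h import *
s=robot.read_state(); R=cv2.Rodrigues(s['orientation'])[0]
print((R.T@(np.array([.513,-.221,.11])-s['tool_pos'])*1000).round(1), np.degrees(np.arctan2(R[1,0],R[0,0])))
E
```

```text
8.95 [0.5623 0.1077 0.134 ] [2.006 2.408 0.013]
top [ 0.508 -0.162  0.005] 0.64
top [ 0.609 -0.292  0.   ] 0.6
top [0.547 0.208 0.005] 0.45
top 0.58 [408. 233.] 222 [ 507.5 -165.6   25.    52.9   12.4]
top 0.56 [251. 222.] 194 [543.7 202.5  51.8  21.7  10.6]
wrist [0.545 0.207 0.002] 0.71
wrist 0.94 [331. 114.] 1934 [546.  206.9  50.4  26.1  10.4]
tin [ 0.43  -0.112  0.   ] 0.58
[-314.8 -102.4   14.9] 100.43395083695987
```

play_rows(increments="-315 -102 0 4.4 0.785; -315 -102 0 4.4 0.785; -315 -102 0 4.4 0.785; -315 -102 0 4.4 0.785; -315 -102 0 4.4 0.785; -315 -102 0 4.4 0.785; -315 -102 0 4.4 0.785; -315 -102 0 4.4 0.785; -315 -102 0 4.4 0.785; -315 -102 0 4.4 0.785; -315 -102 30 4.4 0.785; -315 -102 60 4.4 0.785; -315 -102 90 4.4 0.785; -315 -102 110 4.4 0.785; -315 -102 120 4.4 0.785; -315 -102 120 4.4 0.785; -315 -102 120 4.4 0.785")

```text
t: 11.0
tool_pos: [0.5155, -0.2206, 0.0076]
orientation: [2.1, 2.336, 0.0]
force: [-0.1, -0.3, 0.0]
opening: 0.0101
gripper_force: 0.0
```

```bash
python3 m.py
```

```text
11.0 [ 0.5155 -0.2206  0.0076] [2.1   2.336 0.   ]
top [0.549 0.204 0.002] 0.71
top [ 0.509 -0.161  0.004] 0.66
top 0.78 [251. 222.] 195 [544.1 202.8  49.   24.4   8.6]
top 0.74 [408. 233.] 199 [ 507.  -165.9   22.4   51.2   13.6]
wrist [ 0.509 -0.166 -0.001] 0.98
wrist 0.74 [320. 185.] 4701 [ 509.3 -166.6   29.1   50.8   12.6]
tin [ 0.431 -0.11   0.001] 0.57
```

play_rows(increments="10 0 2 0 0.785; 18 0 2 0 0.785; 25 0 2 0 0.785; 32 0 2 0 0.785; 39 0 2 0 0.785; 46 0 2 0 0.785; 53 0 2 0 0.785; 60 0 2 0 0.785; 67 0 2 0 0.785; 74 0 2 0 0.785; 81 0 2 0 0.785; 88 0 2 0 0.785; 95 0 2 0 0.785; 102 0 2 0 0.785; 108 0 2 0 0.785; 114 0 2 0 0.785; 118 0 2 0 0.785; 118 0 2 0 0.785")

```text
t: 13.15
tool_pos: [0.5022, -0.1031, 0.0046]
orientation: [-2.101, -2.336, -0.0]
force: [0.2, -0.5, 0.1]
opening: 0.0099
gripper_force: 0.0
```

```bash
python3 m.py; ls -t pics|head -2
```

```text
13.15 [ 0.5022 -0.1031  0.0046] [-2.101 -2.336 -0.   ]
top [0.548 0.206 0.002] 0.62
top [ 0.496 -0.066  0.006] 0.42
top 0.74 [251. 222.] 192 [544.6 202.9  51.   22.2  10.5]
wrist [ 0.496 -0.069 -0.002] 0.57
wrist 0.85 [322. 228.] 4518 [499.4 -69.4  28.7  53.4   7.3]
tin [ 0.429 -0.113 -0.002] 0.64
w_1315.png
t_1315.png
```

play_rows(increments="8 0 0 0 0.785; 16 0 0 0 0.785; 25 0 0 0 0.785; 34 0 0 0 0.785; 43 0 0 0 0.785; 52 0 0 0 0.785; 61 0 0 0 0.785; 70 0 0 0 0.785; 79 0 0 0 0.785; 88 0 0 0 0.785; 97 0 0 0 0.785; 106 0 0 0 0.785; 115 0 0 0 0.785; 124 0 0 0 0.785; 133 0 0 0 0.785; 142 0 0 0 0.785; 150 0 0 0 0.785; 157 0 0 0 0.785; 162 0 0 0 0.785; 162 0 0 0 0.785")

```text
t: 15.5
tool_pos: [0.4852, 0.0581, 0.0046]
orientation: [-2.101, -2.336, 0.0]
force: [0.1, -1.0, 0.3]
opening: 0.0101
gripper_force: 0.0
```

```bash
python3 m.py; ls -t pics|head -2
```

```text
15.5 [0.4852 0.0581 0.0046] [-2.101 -2.336  0.   ]
top [0.549 0.205 0.001] 0.62
top 0.74 [251. 221.] 207 [544.9 202.8  51.2  24.    6.3]
wrist [ 0.483  0.093 -0.001] 0.93
wrist 0.89 [493.   9.] 2183 [544.5 192.2  48.6   7.8   6. ]
wrist 0.66 [322. 228.] 4496 [481.8  91.5  29.2  53.   15.4]
tin [ 0.43  -0.114  0.001] 0.97
w_1550.png
t_1550.png
```

play_rows(increments="8 0 0 0 0.785; 16 0 0 0 0.785; 25 0 0 0 0.785; 34 0 0 0 0.785; 43 0 0 0 0.785; 52 0 0 0 0.785; 61 0 0 0 0.785; 70 0 0 0 0.785; 79 0 0 0 0.785; 88 0 0 0 0.785; 97 0 0 0 0.785; 104 0 0 0 0.785; 109 0 0 0 0.785; 112 0 0 0 0.785; 112 0 0 0 0.785; 100 0 0 0 0.785; 75 0 0 0 0.785; 50 0 -10 0 0.785; 50 0 -60 0 0.785; 50 0 -110 0 0.785")

```text
t: 17.85
tool_pos: [0.4784, 0.105, 0.1143]
orientation: [-2.102, -2.331, 0.005]
force: [1.1, -0.3, 0.5]
opening: 0.0097
gripper_force: 0.0
```

play_rows(increments="-50 0 -40 0 0.785; -100 0 -80 0 0.785; -150 0 -80 0 0.785; -150 0 -80 0 0.785; -150 0 -80 0 0.785")

```text
t: 18.35
tool_pos: [0.4963, -0.0461, 0.1961]
orientation: [2.105, 2.328, 0.001]
force: [0.7, 0.7, -0.9]
opening: 0.0099
gripper_force: 0.0
```

```bash
python3 m.py; ls -t pics|head -2; cp $(ls -t pics/t_*|head -1) pics/final.png
```

```text
18.35 [ 0.4963 -0.0461  0.1961] [2.105e+00 2.328e+00 1.000e-03]
top [0.468 0.204 0.005] 0.61
top [0.549 0.207 0.003] 0.53
top 0.61 [252. 254.] 194 [467.5 200.2  22.8  49.6  12.4]
top 0.61 [250. 221.] 157 [545.5 202.5  46.9  20.7  11.8]
tin [ 0.427 -0.11   0.   ] 0.68
w_1835.png
t_1835.png
```

View pics/final.png

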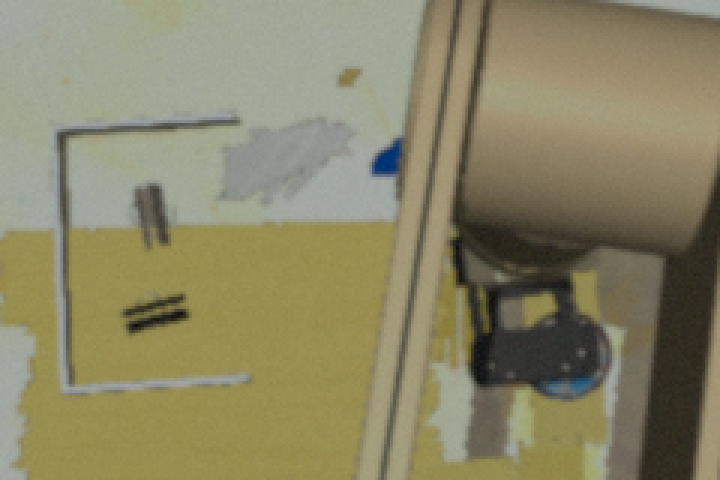

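The final picture shows both clips well inside the galley, at (152,215) and (157,313), with the open edge at about column 243. The tin hasn't moved and the arm is clear, so I'm handing in.

```bash
python3 -c "
from plant import robot
print(robot.close_job())"
```

```text
the job is handed in; nothing more can be done
None
```

Both clips were pushed along the worktop into the galley, each with its rear edge about 45 mm or more in from the open edge; the tin measured unmoved, the arm's path stayed clear of the other things, and the job is handed in at about 19 s.

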